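# Ratchet the rail clamp tight between its stop posts

### The arm

A 6-joint arm with a two-finger parallel gripper is mounted at the origin on a cart in front of the work surface, level with it; the furniture and walls round the work are solid. World frame = base frame: x ahead of the robot, y to its left, z up, the work surface at z = 0. Lengths are in mm, angles in rad, forces in N, time in s.
With the tool pointing down it reaches from about 250 to 775 mm from the base axis. Payload 4 kg.
Tool frame: the origin (TCP) lies on the centre line of the jaws, within the pads' length; the fingertips stand 25 mm ahead of it and the grasp point (between the pads) lies 6 mm ahead of it; z points along the fingers, y is the line along which they close (so a half turn about z gives the same grasp; the last joint's range is limited). The gripper opens to 94 mm and grips with 3 to 60 N. Pads are 16 mm wide; open, the fingers measure 119 mm over their backs; the gripper's body (75 mm by 177 mm) begins 78 mm behind the grasp point.
Start: joints at [1.228, 0.087, 1.371, -0, 1.684, -0.103], TCP at [130.638, 534.277, 230.506] pointing down, gripper open.
Joint ranges: [-3.1, 3.1], [-0.76, 2.03], [0.27, 2.55], [-1.08, 4.22], [0.17, 2.65], [-2.57, 2.57]. Speed limits (rad/s): [2.79, 2.79, 3.14, 3.14, 3.14, 3.14].

### API

Orientations are given as a unit quaternion [x, y, z, w].
In Python, from workcell import ctrl gives the robot as it stands. The module is installed in compiled form; this text tells all that it offers.
- The arm moves only by the tool step_arm, never from a script. Its argument "moves" is a list that holds one entry, the list of rows, each a list of 7 numbers: the turn, a rotation vector about the tool's x, y, z in degrees, then the shift along the tool's x, y, z in cm, then the opening, from 0 (shut) to 1 (fully open). A call has 1 to 20 rows; each row shifts and turns the commanded pose from where the row before left it, along the tool's axes as they then stand; what a row does not reach is not made up. A row lasts 1/10 s, in which the tool goes at most 50 mm and 8.59 degrees, less where a joint would pass 70% of its speed; a pose out of reach is approached as far as the arm can. A call with a gripper value outside its range is refused whole. The fingers move at their own pace and stop on an object; "grip_force" is the grip in N (left out, the last holds). Time passes only in rows, so rows that do not move let the fingers close. It gives the time, the measured TCP pose, the force, the opening and the grip force at its end, in the units of the state.
- ctrl.state(): the state, without advancing time (a new reading comes with each control period).
- ctrl.read_camera(name): name is "scene" or "top" or "wrist"; returns a dict with "frame" (400x640x3 uint8, red, green, blue), "fovy" (degrees; the focal length in pixels is half the picture's height over the tangent of half this angle, whatever the lens; pixels are square), "cx", "cy" (the principal point, pixels), "pose" (4x4, takes a point from camera to world coordinates); the wrist camera has in their place "mount" (4x4, takes a point from camera to tool coordinates, whose origin is the TCP and whose axes are the flange's). Camera axes: x right, y up, looking along -z (the intrinsics and any distortion apply to the point x, -y, -z); pixel columns grow to the right and rows downward; lengths in mm; the calibration is good to about 2 mm. The wrist camera is an equidistant fisheye: a pixel r from the principal point sees the ray r / f radians off the axis. A picture is of the moment at which its call begins: read the wrist's pose just before it. There is no depth.
- ctrl.hand_in(): hands the job in; it is judged then, once.
Trained networks look in a picture, given as the dict that the camera call returned (one of the last four; its "shot" number tells which), for a name from the list of things; names that differ only in an ending like _2 or _b are one class to them, and where a whole thing is asked for, a point or a joint stands for the part that bears it (a point fixed in the world has none). Each returns a list of dicts, best first, with "score" (0 to 1); they miss things now and then, are a little off and sometimes report something else, mostly with a low value. They report only what shows in the picture. A call takes as long as a camera call.
- ctrl.cut_out(picture, thing): "pixels" (400x640 bool, what is visible of it) and "point" ([column, row] in pixels, amid what is visible of it).
- ctrl.pinpoint(picture, thing): "point" ([column, row] in pixels: a listed point, or the origin of a listed thing).
The state is a dict: "t": time; "q": joint angles; "joint_vel": joint speeds; "joint_torque": joint torques, N m; "eef_pos": TCP position; "tool_rot": TCP orientation; "force": force on the tool from outside, world axes, zero at the start; "ft_torque": the same for the moment, N m; "gripper_width": opening from 0.0 (shut) to 1.0 (fully open); "gripper_force": force on a finger pad.
Only numpy, scipy, OpenCV 4.12 (cv2) and the standard library are available. Lean on these libraries where they do the work, as an engineer would, in place of code of your own. Each camera call takes 0.05 s, during which the arm holds its last target. There are 200 camera calls.

### The job

Tighten the rail jig's clamp with its indexing lever: push the lever down into the nut's teeth, swing it clockwise (seen from above), lift it clear, swing it back, push it into the teeth again and so on, until the pad grips the rail firmly, at about 10 N sideways push on the lever's grip (turning the nut freely takes about 6 N), and never so hard as to over-tighten it (14 N). Then lift the lever once more, park it in the right-hand half of its travel, pushed fully down into the teeth, let go, and leave the loose parts lying about where they are.

Things in the scene. Friction and masses are not known exactly. Their poses are not given: they have to be found in the camera images.
- jig: fixed aluminium plate 175 x 150 x 12 mm with a grey column and bridge (bridge top at z 66 mm). Origin: underside of the plate (17 mm above the bench), below the vertical axis of screw, nut and lever; x towards the column behind, y left, z up. Two steel stop posts, 12 mm thick, 142 mm high, 50 mm from the axis, let the lever swing only 46 degrees to either side of the jig's -x, also when lifted.
- nut_axis (a point): fixed point on the jig's axis, 66 mm above its origin: underside of the hexagonal nut, 56 mm over corners, with a crown of 10 upright pins 36 degrees apart. Clockwise from above (grip to the jig's +y) tightens. It stays put and starts 1.75 to 2.15 rad short of gripping: several swings. Turning takes 6.2 N at the grip (0.65 Nm); once the pad touches, 3.5 Nm per rad more: 8.2 N firm, 10 N right.
- lever: captive lever, left lifted at the start: dark hub above the nut, 14 mm thick arm, upright black grip. Origin on the jig's axis, level with the jig's origin when fully down. Two dogs under the hub go 11 mm down between the pins (4 degrees play each way); then it turns the nut both ways. Slides up 22 mm, stays put; 13 mm clears the pins. Takes 5 N to lift, 1 N to lower, if no dog meets a pin.
- knob (a point): middle of the lever's upright grip, a black cylinder 22 mm across, from 33 mm below to 23 mm above this point; the arm's top is 26 mm below it. It lies 105 mm from the jig's axis and, lever fully down, 139 mm above the jig's origin (11 to 12 mm higher with a dog on a pin, 14 to 17 mm at the start). Push it with fingers loosely round it: a tight grip twists it too and hides force.
- pad_face (a point): middle of the lower face of the round steel pressure pad (20 mm across) at the foot of the screw, 14.5 mm above the jig's origin when it just touches the rail, 7 to 8.6 mm higher at the start; it sinks 4 mm per radian of the nut. A firm grip presses it 0.2 to 0.9 mm beyond first touch (over 1 mm is too tight): too little to see, it must be felt at the lever.
- gland_near: loose plastic cable gland, 24 mm wide, 30 mm high, on the jig's plate in front; origin under its centre; leave it
- relay_near: loose plug-in relay, 21 x 27 x 32 mm, on the jig's plate at the left rear; origin under its centre; leave it
- tin: loose open tin of screws, 60 mm across, 18 mm high, on the board at the left front; origin under its centre; leave it
- gland_far: loose plastic cable gland, 28 mm wide, 30 mm high, on the bench behind the jig; origin under its centre; leave it
- terminal_loose: loose flat terminal, 42 x 46 x 11 mm, on the bench behind the jig; origin under its centre; leave it

How it is judged:
By the outcome, as a careful person would: the job done as asked, in the order asked, and still so for the second after the job is handed in, with the robot touching nothing.
It also fails if it takes over 72 s, if anything falls off the work surface, if the arm or the gripper's body presses on something with over 40 N, if the wrist force passes 120 N, or if a joint passes its speed limit or range.

## Working session

There is one attempt and no reset: what is moved stays moved. The work goes in short steps, Python scripts to look and compute and a tool call to move; the robot and the scene stay as the last step left them, time stands still between calls to the robot, and variables do not carry over. Pictures are saved under pics/ and viewed, at most 10 in all, crops included, and the job is handed in when it is done.

Besides the shell and the picture viewer there is one more tool, called as a command line: name --argument value ..., lists and objects as JSON in quotes. step_arm: Moves the arm, as the interface text tells. Its arguments: {"type":"object","properties":{"moves":{"type":"array"},"grip_force":{"type":"number"}},"required":["moves"]}

```bash
mkdir -p pics; cat > h.py <<'E'
import numpy as np, cv2
from workcell import ctrl
from scipy.spatial.transform import Rotation as R
def ray(p,pt,st=None):
    f=200/np.tan(np.radians(p["fovy"])/2); u=pt[0]-p["cx"]; v=pt[1]-p["cy"]
    if "mount" in p:
        r=np.hypot(u,v); th=r/f; s=np.sin(th)/max(r,1e-9)
        d=np.array([u*s,-v*s,-np.cos(th)])
        T=np.eye(4);T[:3,:3]=R.from_quat(st["tool_rot"]).as_matrix();T[:3,3]=st["eef_pos"]
        M=T@np.array(p["mount"])
    else:
        d=np.array([u/f,-v/f,-1.]);M=np.array(p["pose"])
    d=M[:3,:3]@d
    return M[:3,3],d/np.linalg.norm(d)
def tri(rays):
    A=np.zeros((3,3));b=np.zeros(3)
    for o,d in rays:
        P=np.eye(3)-np.outer(d,d);A+=P;b+=P@o
    x=np.linalg.solve(A,b)
    return x,[np.linalg.norm(np.cross(x-o,d)) for o,d in rays]
def save(p,n): cv2.imwrite("pics/"+n+".png",p["frame"][:,:,::-1])
E
python3 - <<'E'
from h import *
s=ctrl.state();print(s)
P={}
for n in("scene","top","wrist"):
    P[n]=ctrl.read_camera(n)
    print(n,{k:v for k,v in P[n].items() if k!="frame"})
R_={}
for t in("jig","nut_axis","lever","knob","pad_face","gland_near","tin"):
    for n in P:
        r=ctrl.pinpoint(P[n],t)
        print(t,n,[(np.round(x["point"],1).tolist(),round(x["score"],2)) for x in r[:2]])
        if r and r[0]["score"]>.4: R_.setdefault(t,{})[n]=ray(P[n],r[0]["point"],s)
    if len(R_.get(t,{}))>1: print(t,tri(list(R_[t].values())))
cv2.imwrite("pics/a.png",np.vstack([P["scene"]["frame"],P["top"]["frame"]])[:,:,::-1][::1][:, :])
cv2.imwrite("pics/a.png",cv2.resize(cv2.imread("pics/a.png"),(480,600)))
save(P["scene"],"scene")
E
```

```text
{'t': 0.0, 'q': array([ 1.22792178e+00,  8.79163517e-02,  1.37219763e+00, -3.69116503e-05,
        1.68360772e+00, -1.03046115e-01]), 'joint_vel': array([0.00048235, 0.00052325, 0.00132304, 0.00012183, 0.00115935,
       0.00030736]), 'joint_torque': array([ 1.25067862e-03, -3.40174878e+01, -3.02436054e+01,  7.18907034e-02,
        3.26660858e-02, -1.75419564e-04]), 'eef_pos': array([130.46869916, 533.80353482, 229.35397755]), 'tool_rot': array([ 1.19629014e-01,  9.92818093e-01, -1.04222546e-03, -2.17497404e-04]), 'force': array([ 0.02266774, -0.58752603,  0.7815016 ]), 'ft_torque': array([ 0.02436004,  0.01566999, -0.03502145]), 'gripper_force': 0.0, 'gripper_width': 1.0006549719593292}
scene {'fovy': 51.12389801516288, 'cx': 324.3853641303282, 'cy': 197.40557028150565, 'pose': array([[ 8.46854064e-01,  3.84197958e-01, -3.67736487e-01,
         2.40401540e+02],
       [-5.31738236e-01,  6.24193128e-01, -5.72396181e-01,
        -5.32373035e+02],
       [ 9.62514371e-03,  6.80275583e-01,  7.32893231e-01,
         7.54317080e+02],
       [ 0.00000000e+00,  0.00000000e+00,  0.00000000e+
[... 1500 characters left out ...]
)]
knob top [([295.5, 276.3], 0.81), ([310.2, 251.1], 0.55)]
knob wrist []
knob (array([466.3484071 ,   6.72008576, 183.89585934]), [np.float64(2.25717308034473), np.float64(2.257173080344668)])
pad_face scene [([322.8, 215.5], 0.51)]
pad_face top []
pad_face wrist []
gland_near scene [([298.0, 230.0], 0.55)]
gland_near top [([309.5, 249.5], 0.49)]
gland_near wrist []
gland_near (array([511.16492296,  -9.78125732,  14.82585088]), [np.float64(3.6776994757138715), np.float64(3.677699475713999)])
tin scene [([231.9, 219.4], 0.57)]
tin top [([254.8, 311.6], 0.76)]
tin wrist []
tin (array([396.53990845,  91.08698774,  20.93771488]), [np.float64(4.073719796487231), np.float64(4.0737197964874206)])
```

```bash
python3 - <<'E'
import cv2,numpy as np
i=cv2.imread("pics/a.png"); s=cv2.imread("pics/scene.png")[110:310,180:480]
cv2.imwrite("pics/b.png",cv2.resize(s,(800,533),interpolation=2))
E
```

```text
(no output)
```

View pics/a.png

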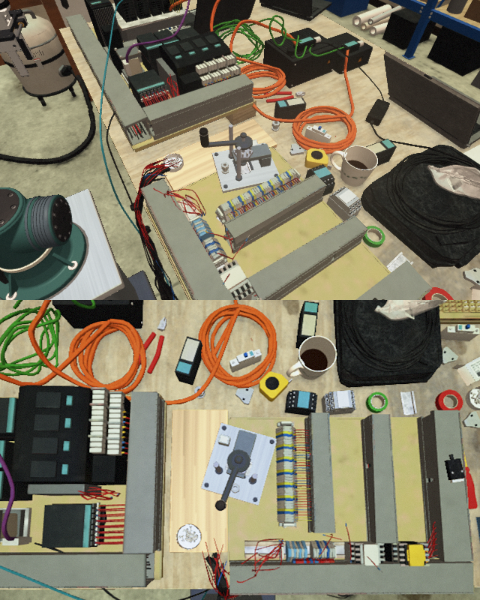

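View pics/b.png

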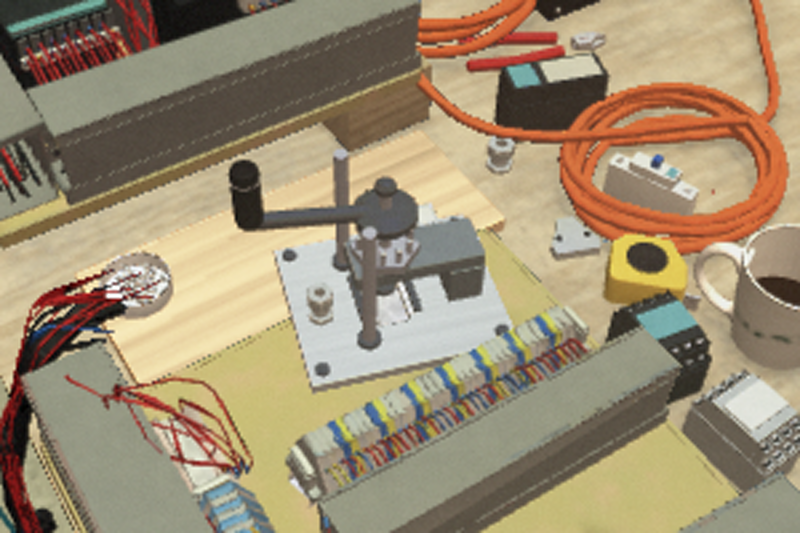

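The lever stands lifted with its grip out at the left front (scene ~(272,182)). The gland is on the plate below the arm, and the tin is at left front. I'll move above for a close look.

step_arm --moves '[[[0, 0, 0, -2.6, -2.8, -0.6, 1], [0, 0, 0, -2.6, -2.8, -0.6, 1], [0, 0, 0, -2.6, -2.8, -0.6, 1], [0, 0, 0, -2.6, -2.8, -0.6, 1], [0, 0, 0, -2.6, -2.8, -0.6, 1], [0, 0, 0, -2.6, -2.8, -0.6, 1], [0, 0, 0, -2.6, -2.8, -0.6, 1], [0, 0, 0, -2.6, -2.8, -0.6, 1], [0, 0, 0, -2.6, -2.8, -0.6, 0.6], [0, 0, 0, -2.6, -2.8, -0.6, 0.5], [0, 0, 0, -2.6, -2.8, -0.6, 0.5], [0, 0, 0, -2.6, -2.8, -0.6, 0.5], [0, 0, 0, -2.6, -2.8, -0.6, 0.5], [0, 0, 0, -2.6, -2.8, -0.6, 0.5], [0, 0, 0, -2.6, -2.8, -0.6, 0.5], [0, 0, 0, -2.6, -2.8, -0.6, 0.5], [0, 0, 0, 0, 0, 0, 0.5], [0, 0, 0, 0, 0, 0, 0.5], [0, 0, 0, 0, 0, 0, 0.5]]]'

```text
t: 3.1
eef_pos: [427.9, 1.1, 326.5]
tool_rot: [0.119, 0.993, 0.0, -0.0]
force: [-0.5, 0.1, -0.7]
gripper_width: 0.496
gripper_force: 0.0
```

```bash
cat > look.py <<'E'
from h import *
import sys
s=ctrl.state(); print(s["t"],s["eef_pos"],s["tool_rot"],s["force"])
P={n:ctrl.read_camera(n) for n in("wrist","top","scene")}
for t in sys.argv[2:]:
    rs=[]
    for n in P:
        r=ctrl.pinpoint(P[n],t)
        print(t,n,[(np.round(x["point"],1).tolist(),round(x["score"],2)) for x in r[:2]])
        if r and r[0]["score"]>.5: rs.append(ray(P[n],r[0]["point"],s))
    if len(rs)>1: print("  ",tri(rs))
save(P["wrist"],sys.argv[1])
E
python3 look.py w1 knob nut_axis jig gland_near relay_near
```

```text
3.1 [427.86616      1.05336003 326.45778895] [ 1.19152939e-01  9.92875866e-01  2.78830684e-04 -1.15295358e-04] [-0.47648193  0.0902371  -0.68017879]
knob wrist [([339.6, 229.7], 0.75)]
knob top [([295.9, 273.3], 0.71)]
knob scene [([271.3, 178.7], 0.89)]
   (array([466.7778526 ,  10.84368838, 179.92193042]), [np.float64(3.235077754400689), np.float64(4.197415416398251), np.float64(1.416401919418502)])
nut_axis wrist [([325.5, 279.0], 0.61)]
nut_axis top [([322.5, 218.9], 0.67), ([321.3, 224.0], 0.53)]
nut_axis scene [([324.1, 204.3], 0.68), ([272.7, 179.3], 0.62)]
   (array([564.77392398, -29.94025124,  90.69196623]), [np.float64(6.275046003010182), np.float64(5.439752681325039), np.float64(2.320760145245493)])
jig wrist []
jig top [([320.0, 224.0], 0.84)]
jig scene [([322.7, 221.7], 0.75), ([339.4, 198.3], 0.19)]
   (array([560.07824289, -30.83058133,  34.12323133]), [np.float64(0.8655881720144615), np.float64(0.8655881720143571)])
gland_near wrist [([321.8, 227.2], 0.83), ([377.1, 132.8], 0.48)]
gland_near top [([312.2, 249.1], 0.51)]
gland_near scene [([299.6, 229.8], 0.51)]
   (array([512.35704656, -15.9292737 ,  22.70710389]), [np.float64(1.6222056482865352), np.float64(2.5257105063857854), np.float64(4.095114767866506)])
relay_near wrist [([352.2, 285.9], 0.8), ([321.6, 230.9], 0.74)]
relay_near top [([297.9, 188.5], 0.55)]
relay_near scene [([336.0, 199.8], 0.55)]
   (array([625.5560984 ,  10.27372768,  31.85133496]), [np.float64(1.336701349548358), np.float64(3.064833689146218), np.float64(3.5011453463587006)])
```

View pics/w1.png

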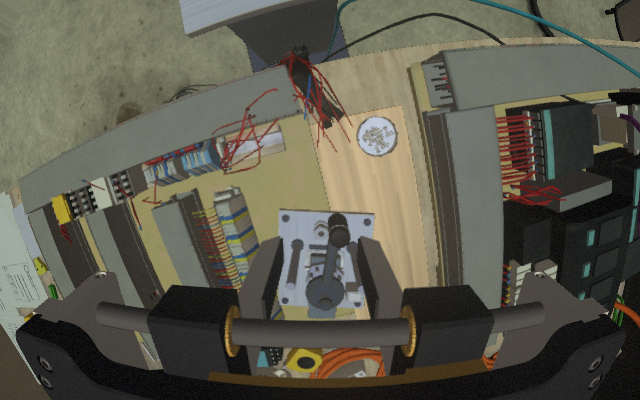

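```bash
python3 - <<'E'
from h import *
s=ctrl.state()
w=ctrl.read_camera("wrist")
def atz(pt,z):
    o,d=ray(w,pt,s); return o+d*(z-o[2])/d[2]
for c in((280,209),(375,213),(282,305)): print(c,atz(c,29)[:2])
for t in("knob","nut_axis","gland_near"):
    r=ctrl.pinpoint(w,t); c=ctrl.cut_out(w,t) if t!="nut_axis" else []
    for x in r[:2]: print(t,x["point"],x["score"],atz(x["point"],{"knob":171,"nut_axis":83,"gland_near":29}[t])[:2])
    for x in c[:1]:
        v,u=np.nonzero(x["pixels"]); print("cut",x["score"],u.min(),u.max(),v.min(),v.max())
cv2.imwrite("pics/w2.png",cv2.resize(w["frame"][190:330,250:400,::-1],(640,597),interpolation=cv2.INTER_CUBIC))
E
```

```text
(280, 209) [468.22179838 -72.28453342]
(375, 213) [509.55757793  68.40789096]
(282, 305) [ 637.95197095 -119.4504002 ]
knob [337.5, 230.2] 0.89 [468.61241438   9.97312359]
cut 0.92 306 351 213 307
nut_axis [324.0, 274.7] 0.6 [565.61743    -27.10171225]
nut_axis [319.3, 228.2] 0.53 [493.44160815 -16.34463919]
gland_near [321.3, 228.6] 0.65 [514.30831563 -18.35570923]
cut 0.81 314 328 220 239
```

View pics/w2.png

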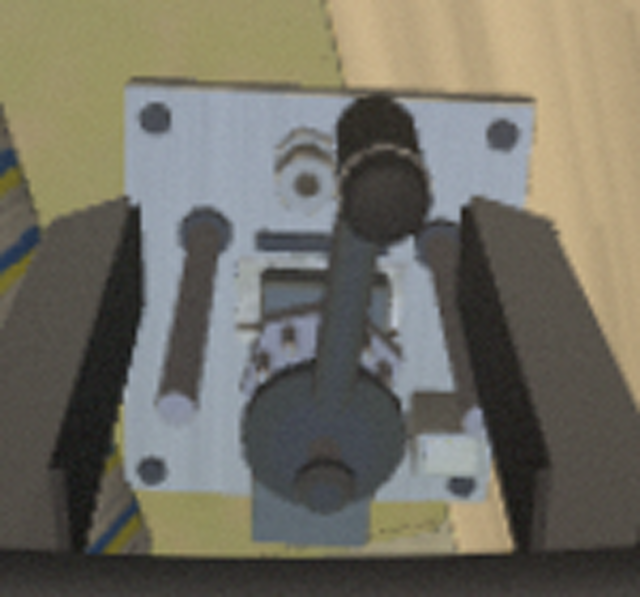

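Clear view: the knob stands a little right of centre in the image (robot's left), with the gland beside it. The posts, about 5° clockwise of centre, and the fingers have clearance. I'll descend round the knob.

step_arm --moves '[[[0, 0, 7.7, 0, 0, 0, 0.5], [0, 0, 0, -0.85, 0.58, 0, 0.5], [0, 0, 0, -0.85, 0.58, 0, 0.5], [0, 0, 0, -0.85, 0.58, 0, 0.5], [0, 0, 0, -0.85, 0.58, 0, 0.5], [0, 0, 0, 0, 0, 2.5, 0.5], [0, 0, 0, 0, 0, 2.5, 0.5], [0, 0, 0, 0, 0, 2.5, 0.5], [0, 0, 0, 0, 0, 2, 0.5], [0, 0, 0, 0, 0, 2, 0.5], [0, 0, 0, 0, 0, 1, 0.5], [0, 0, 0, 0, 0, 1, 0.5], [0, 0, 0, 0, 0, 0.6, 0.5], [0, 0, 0, 0, 0, 0.5, 0.5], [0, 0, 0, 0, 0, 0, 0.4], [0, 0, 0, 0, 0, 0, 0.4]]]' --grip_force 5

```text
t: 5.9
eef_pos: [468.8, 9.4, 181.1]
tool_rot: [0.186, 0.983, 0.0, 0.001]
force: [-0.1, 0.5, 0.8]
gripper_width: 0.409
gripper_force: 0.0
```

```bash
python3 look.py w3 knob; python3 - <<'E'
import cv2
i=cv2.imread("pics/w3.png");cv2.imwrite("pics/w3c.png",cv2.resize(i[150:390,180:480],(640,512),interpolation=2))
E
```

```text
5.9 [468.76652953   9.42954646 181.05561395] [1.86001320e-01 9.82549344e-01 9.48335981e-05 5.35641928e-04] [-0.09248317  0.47013689  0.80397915]
knob wrist []
knob top []
knob scene [([276.2, 181.7], 0.78)]
```

View pics/w3c.png

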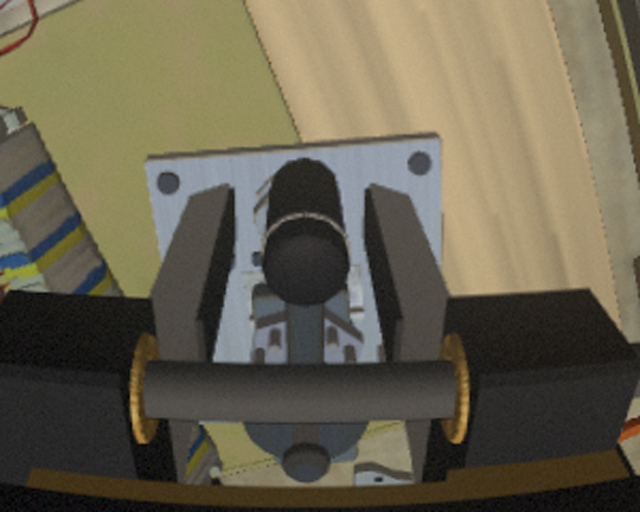

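The knob sits centred between the pads. I'll grip it lightly and press down gently.

step_arm --moves '[[[0, 0, 0, 0, 0, 0.2, 0.35], [0, 0, 0, 0, 0, 0, 0.2], [0, 0, 0, 0, 0, 0, 0.15], [0, 0, 0, 0, 0, 0, 0.15], [0, 0, 0, 0, 0, 0, 0.15]]]' --grip_force 12

```text
t: 6.7
eef_pos: [468.3, 9.5, 178.3]
tool_rot: [0.186, 0.983, 0.0, -0.0]
force: [-0.8, -0.4, -0.8]
gripper_width: 0.234
gripper_force: 12.0
```

step_arm --moves '[[[0, 0, 0, 0, 0, 0.2, 0.15], [0, 0, 0, 0, 0, 0.2, 0.15], [0, 0, 0, 0, 0, 0.1, 0.15], [0, 0, 0, 0, 0, 0.1, 0.15]]]'

```text
t: 7.1
eef_pos: [468.4, 9.5, 173.0]
tool_rot: [0.186, 0.983, 0.0, 0.0]
force: [-3.1, 1.4, 6.1]
gripper_width: 0.231
gripper_force: 12.0
```

```bash
cat > s.py <<'E'
from h import *
A=np.array([565.5,-28.])
s=ctrl.state();p=s["eef_pos"];v=p[:2]-A
a=np.degrees(np.arctan2(v[1],v[0]))%360
X=R.from_quat(s["tool_rot"]).as_matrix()
F=s["force"]
print("t",s["t"],"pos",p.round(2),"lever",round(163.8-a,2),"cw of mid r",np.linalg.norm(v).round(2),"toolx",np.degrees(np.arctan2(X[1,0],X[0,0])).round(2),"F",F.round(2),"Ftool",(X.T@F).round(2),"M",s["ft_torque"].round(3),"w",round(s["gripper_width"],3),s["gripper_force"])
E
python3 s.py
```

```text
t 7.1 pos [468.36   9.54 173.02] lever 4.93 cw of mid r 104.14 toolx 158.56 F [-3.07  1.35  6.14] Ftool [ 3.35  0.13 -6.14] M [0.147 0.592 0.037] w 0.231 12.000463306903839
```

step_arm --moves '[[[0, 0, 0, 0, 0, -0.25, 0.15], [0, 0, 0, 0, 0, -0.25, 0.15], [0, 0, -4.5, -0.03, -0.82, 0, 0.15], [0, 0, -4.5, -0.03, -0.82, 0, 0.15], [0, 0, -4.5, -0.03, -0.82, 0, 0.15], [0, 0, -4.5, -0.03, -0.82, 0, 0.15], [0, 0, 0, 0, 0, 0, 0.15]]]'

```text
t: 7.8
eef_pos: [462.0, -22.9, 176.9]
tool_rot: [0.031, 1.0, 0.0, 0.001]
force: [4.6, 0.5, -5.2]
gripper_width: 0.231
gripper_force: 12.0
```

```bash
python3 s.py
```

```text
t 7.8 pos [462.03 -22.9  176.87] lever -13.38 cw of mid r 103.6 toolx 176.5 F [ 4.61  0.53 -5.19] Ftool [-4.57  0.81  5.2 ] M [ 0.127 -0.596  0.063] w 0.231 11.998627334833145
```

step_arm --moves '[[[0, 0, -4.5, -0.03, -0.82, 0, 0.15], [0, 0, -4.5, -0.03, -0.82, 0, 0.15], [0, 0, -4.5, -0.03, -0.82, 0, 0.15], [0, 0, -4.5, -0.03, -0.82, 0, 0.15], [0, 0, -4.5, -0.03, -0.82, 0, 0.15], [0, 0, -4.5, -0.03, -0.82, 0, 0.15], [0, 0, 0, 0, 0, 0, 0.15]]]'

```text
t: 8.5
eef_pos: [471.6, -70.0, 177.4]
tool_rot: [-0.204, 0.979, 0.001, 0.002]
force: [6.4, 3.1, -4.7]
gripper_width: 0.232
gripper_force: 12.0
```

```bash
python3 s.py
```

```text
t 8.5 pos [471.57 -69.96 177.44] lever -40.27 cw of mid r 102.88 toolx -156.48 F [ 6.4   3.11 -4.75] Ftool [-7.09  0.3   4.78] M [ 0.405 -0.891  0.059] w 0.232 11.998836994171143
```

step_arm --moves '[[[0, 0, 0, 0, 0, 0.2, 0.15], [0, 0, 0, 0, 0, 0.2, 0.15], [0, 0, 0, 0, 0, 0.1, 0.15], [0, 0, 0, 0, 0, 0, 0.15]]]'

```text
t: 8.9
eef_pos: [471.5, -69.7, 173.6]
tool_rot: [-0.204, 0.979, -0.0, 0.002]
force: [5.3, 2.4, -0.7]
gripper_width: 0.23
gripper_force: 12.0
```

```bash
python3 s.py
```

```text
t 8.9 pos [471.46 -69.74 173.63] lever -40.13 cw of mid r 102.88 toolx -156.48 F [ 5.28  2.37 -0.69] Ftool [-5.79  0.07  0.72] M [ 0.45  -0.738 -0.038] w 0.23 12.000382840633392
```

step_arm --moves '[[[0, 0, 0, -0.15, 0, 0.1, 0.15], [0, 0, 0, 0, 0, 0.1, 0.15], [0, 0, 0, 0, 0, 0.1, 0.15], [0, 0, 0, 0, 0, 0, 0.15]]]'

```text
t: 9.3
eef_pos: [472.1, -70.8, 170.7]
tool_rot: [-0.204, 0.979, -0.001, 0.001]
force: [3.5, -2.8, 3.1]
gripper_width: 0.235
gripper_force: 12.0
```

```bash
python3 s.py; python3 - <<'E'
import numpy as np
from scipy.optimize import least_squares
P=np.array([[468.36,9.54],[462.03,-22.9],[471.5,-69.8]])
print(least_squares(lambda c:np.hypot(*(P-c[:2]).T)-c[2],[565,-28,105]).x, least_squares(lambda c:np.hypot(*(P-c[:2]).T)-104,[565,-28]).x)
E
```

```text
t 9.3 pos [472.09 -70.82 170.71] lever -40.83 cw of mid r 102.75 toolx -156.46 F [ 3.51 -2.82  3.06] Ftool [-2.1  -4.   -3.04] M [-0.179 -0.452  0.129] w 0.235 12.007136195898056
[565.90566431 -26.33161853 103.93233203] [565.97683833 -26.32796892]
```

step_arm --moves '[[[0, 0, 0, 0, -0.1, 0.1, 0.15], [0, 0, 0, 0, 0, 0.1, 0.15], [0, 0, 0, 0, 0, 0, 0.15]]]'

```text
t: 9.6
eef_pos: [472.8, -72.0, 169.9]
tool_rot: [-0.204, 0.979, -0.002, 0.002]
force: [2.2, -3.6, 8.7]
gripper_width: 0.232
gripper_force: 12.0
```

```bash
sed -i 's/565.5,-28./566.,-26.5/' s.py; python3 s.py
```

```text
t 9.6 pos [472.84 -71.97 169.93] lever -42.22 cw of mid r 103.66 toolx -156.47 F [ 2.19 -3.62  8.65] Ftool [-0.59 -4.23 -8.63] M [-0.258 -0.293  0.154] w 0.232 12.007641792297363
```

step_arm --moves '[[[0, 0, -0.8, 0, -0.15, -0.1, 0.15], [0, 0, -0.8, 0, -0.15, 0, 0.15], [0, 0, 0, 0, 0, 0.05, 0.15]]]'

```text
t: 9.9
eef_pos: [473.9, -74.1, 169.7]
tool_rot: [-0.218, 0.976, -0.001, 0.002]
force: [2.9, -1.6, 9.0]
gripper_width: 0.232
gripper_force: 12.0
```

```bash
python3 s.py
```

```text
t 9.9 pos [473.89 -74.14 169.72] lever -43.55 cw of mid r 103.7 toolx -154.85 F [ 2.9  -1.59  9.05] Ftool [-1.98 -2.7  -9.04] M [-0.067 -0.429  0.109] w 0.232 12.002279609441757
```

step_arm --moves '[[[0, 0, 0, 0, 0, -0.1, 0.15], [0, 0, 1.5, -0.004, 0.275, 0, 0.15], [0, 0, 1.5, -0.004, 0.275, 0, 0.15], [0, 0, 1.5, -0.004, 0.275, 0.03, 0.15], [0, 0, 1.5, -0.004, 0.275, 0, 0.15], [0, 0, 0, 0, 0, 0.03, 0.15]]]'

```text
t: 10.5
eef_pos: [469.6, -64.5, 169.7]
tool_rot: [-0.166, 0.986, -0.002, 0.001]
force: [3.2, -3.7, 7.8]
gripper_width: 0.232
gripper_force: 12.0
```

```bash
python3 s.py
```

```text
t 10.5 pos [469.56 -64.51 169.73] lever -37.71 cw of mid r 103.66 toolx -160.88 F [ 3.16 -3.73  7.79] Ftool [-1.78 -4.59 -7.77] M [-0.497 -0.457  0.092] w 0.232 12.004461139440536
```

step_arm --moves '[[[0, 0, 1.5, -0.004, 0.275, 0, 0.15], [0, 0, 1.5, -0.004, 0.275, 0, 0.15], [0, 0, 1.5, -0.004, 0.275, 0, 0.15], [0, 0, 0, 0, 0, 0, 0.15]]]'

```text
t: 10.9
eef_pos: [466.9, -56.9, 169.7]
tool_rot: [-0.127, 0.992, -0.002, 0.001]
force: [2.9, -3.8, 7.6]
gripper_width: 0.231
gripper_force: 12.0
```

```bash
python3 s.py
```

```text
t 10.9 pos [466.88 -56.91 169.69] lever -33.25 cw of mid r 103.68 toolx -165.4 F [ 2.95 -3.79  7.61] Ftool [-1.91 -4.44 -7.59] M [-0.635 -0.41   0.04 ] w 0.231 12.004113346338272
```

```bash
python3 - <<'E'
from h import *
w=ctrl.read_camera("wrist");s=ctrl.read_camera("scene")
print(ctrl.pinpoint(s,"knob")[:1],ctrl.pinpoint(s,"lever")[:1])
a=cv2.resize(s["frame"][150:250,240:380],(560,400),interpolation=2)
b=cv2.resize(w["frame"][210:390,220:420],(444,400),interpolation=2)
cv2.imwrite("pics/c.png",cv2.resize(np.hstack([a,b]),None,fx=.79,fy=.79)[:,:,::-1])
E
```

```text
[{'point': [290.5, 205.8], 'score': 0.59}] []
```

View pics/c.png

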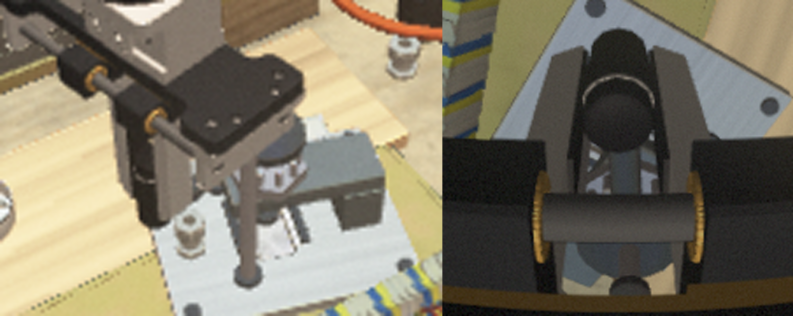

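step_arm --moves '[[[0, 0, 0, 0, 0, -0.1, 0.15], [0, 0, 0, 0, 0, -0.05, 0.15], [0, 0, 0, 0, 0, 0, 0.15]]]'

```text
t: 11.4
eef_pos: [466.9, -57.0, 169.8]
tool_rot: [-0.127, 0.992, -0.002, 0.001]
force: [5.1, -4.0, 2.5]
gripper_width: 0.235
gripper_force: 12.0
```

```bash
python3 s.py
```

```text
t 11.4 pos [466.86 -56.95 169.8 ] lever -33.27 cw of mid r 103.71 toolx -165.39 F [ 5.06 -3.99  2.48] Ftool [-3.9  -5.15 -2.46] M [-0.601 -0.841  0.043] w 0.235 11.997762769460678
```

step_arm --moves '[[[0, 0, -1, 0, -0.18, 0, 0.15], [0, 0, -1, 0, -0.18, 0, 0.15], [0, 0, 0, 0, 0, 0, 0.15]]]'

```text
t: 11.7
eef_pos: [467.7, -59.6, 169.8]
tool_rot: [-0.145, 0.989, -0.001, 0.001]
force: [4.5, -2.0, 0.7]
gripper_width: 0.231
gripper_force: 12.0
```

```bash
python3 s.py
```

```text
t 11.7 pos [467.7  -59.59 169.81] lever -34.8 cw of mid r 103.72 toolx -163.35 F [ 4.52 -2.01  0.66] Ftool [-3.76 -3.22 -0.66] M [-0.397 -0.922 -0.052] w 0.231 11.997960358858109
```

step_arm --moves '[[[0, 0, 0, 0, 0, 0, 0.3], [0, 0, 0, 0, 0, 0, 0.3], [0, 0, 0, 0, 0, 0, 0.3]]]'

```text
t: 12.0
eef_pos: [465.9, -58.8, 168.8]
tool_rot: [-0.145, 0.989, 0.001, -0.002]
force: [0.0, -2.4, -0.1]
gripper_width: 0.298
gripper_force: 0.6
```

```bash
python3 s.py
```

```text
t 12.0 pos [465.88 -58.78 168.82] lever -34.07 cw of mid r 105.19 toolx -163.33 F [ 0.05 -2.38 -0.06] Ftool [ 0.64 -2.29  0.06] M [-0.237 -0.019  0.064] w 0.298 0.641931127756834
```

step_arm --moves '[[[0, 0, 1, 0, 0.2, 0, 0.3], [0, 0, 1, 0, 0.2, 0, 0.3], [0, 0, 1, 0, 0.2, 0, 0.3], [0, 0, 0, 0, 0, 0, 0.3]]]'

```text
t: 12.4
eef_pos: [464.6, -54.1, 168.9]
tool_rot: [-0.118, 0.993, -0.001, -0.001]
force: [-0.3, -5.7, -2.2]
gripper_width: 0.298
gripper_force: 2.8
```

```bash
python3 s.py
```

```text
t 12.4 pos [464.64 -54.14 168.94] lever -31.45 cw of mid r 105.06 toolx -166.43 F [-0.26 -5.68 -2.23] Ftool [ 1.58 -5.46  2.25] M [-0.941  0.051 -0.048] w 0.298 2.7630992978811264
```

step_arm --moves '[[[0, 0, 1.5, 0, 0.28, 0, 0.3], [0, 0, 1.5, 0, 0.28, 0, 0.3], [0, 0, 0, 0, 0, 0, 0.3]]]'

```text
t: 12.7
eef_pos: [463.3, -48.8, 169.0]
tool_rot: [-0.092, 0.996, -0.001, -0.001]
force: [0.8, -6.2, -1.8]
gripper_width: 0.302
gripper_force: 2.9
```

```bash
python3 s.py
```

```text
t 12.7 pos [463.31 -48.76 168.99] lever -28.43 cw of mid r 105.07 toolx -169.44 F [ 0.81 -6.25 -1.81] Ftool [ 0.34 -6.28  1.83] M [-0.978  0.023 -0.02 ] w 0.302 2.9162679612636566
```

Side force is a steady 6.2 N, so the dogs are turning the nut, but perhaps only partly down. I'll centre them in the play, then press down.

step_arm --moves '[[[0, 0, -1, 0, -0.4, 0, 0.3], [0, 0, -1, 0, -0.4, 0, 0.3], [0, 0, -1, 0, -0.2, 0, 0.25], [0, 0, 0, 0, 0, 0, 0.15], [0, 0, 0, 0, 0, 0, 0.15]]]'

```text
t: 13.2
eef_pos: [466.3, -57.5, 170.0]
tool_rot: [-0.119, 0.993, 0.0, 0.0]
force: [0.6, -1.6, 0.7]
gripper_width: 0.233
gripper_force: 12.0
```

```bash
python3 s.py
```

```text
t 13.2 pos [466.32 -57.54 169.96] lever -33.49 cw of mid r 104.4 toolx -166.35 F [ 0.56 -1.6   0.67] Ftool [-0.17 -1.68 -0.67] M [-0.162 -0.005 -0.003] w 0.233 11.999985873699188
```

step_arm --moves '[[[0, 0, 0, 0, 0, 0.2, 0.15], [0, 0, 0, 0, 0, 0.2, 0.15], [0, 0, 0, 0, 0, 0.1, 0.15], [0, 0, 0, 0, 0, 0, 0.15]]]'

```text
t: 13.6
eef_pos: [466.5, -58.0, 166.0]
tool_rot: [-0.119, 0.993, -0.001, 0.001]
force: [-2.6, -2.5, 4.0]
gripper_width: 0.231
gripper_force: 12.0
```

```bash
python3 s.py
```

```text
t 13.6 pos [466.47 -57.97 166.02] lever -33.75 cw of mid r 104.39 toolx -166.34 F [-2.55 -2.51  4.01] Ftool [ 3.07 -1.84 -4.01] M [-0.256  0.404  0.073] w 0.231 12.003820985555649
```

step_arm --moves '[[[0, 0, 0, 0, 0, 0.2, 0.15], [0, 0, 0, 0, 0, 0.2, 0.15], [0, 0, 0, 0, 0, 0.1, 0.15], [0, 0, 0, 0, 0, 0, 0.15]]]'

```text
t: 14.0
eef_pos: [466.8, -58.6, 162.1]
tool_rot: [-0.119, 0.993, -0.002, 0.001]
force: [-2.2, -4.4, 7.9]
gripper_width: 0.234
gripper_force: 12.0
```

```bash
python3 s.py
```

```text
t 14.0 pos [466.76 -58.65 162.07] lever -34.15 cw of mid r 104.32 toolx -166.36 F [-2.21 -4.43  7.85] Ftool [ 3.18 -3.81 -7.84] M [-0.527  0.63   0.104] w 0.234 12.008260041475296
```

step_arm --moves '[[[0, 0, 0, 0, 0, 0.2, 0.15], [0, 0, 0, 0, 0, 0.1, 0.15], [0, 0, 0, 0, 0, 0, 0.15]]]'

```text
t: 14.3
eef_pos: [467.3, -59.2, 161.4]
tool_rot: [-0.119, 0.993, -0.003, 0.002]
force: [-6.1, -5.1, 15.0]
gripper_width: 0.23
gripper_force: 12.0
```

```bash
python3 s.py
```

```text
t 14.3 pos [467.31 -59.22 161.37] lever -34.54 cw of mid r 103.97 toolx -166.38 F [-6.07 -5.07 15.01] Ftool [  7.04  -3.58 -15.02] M [-0.554  1.012 -0.004] w 0.23 12.018585205078125
```

Fully down now (TCP z 161.3, where it bottoms hard). I'll loosen the fingers and swing clockwise.

step_arm --moves '[[[0, 0, 0, 0, 0, -0.3, 0.15], [0, 0, 0, 0, 0, 0, 0.3], [0, 0, 0, 0, 0, 0, 0.3], [0, 0, 3, -0.01, 0.55, 0, 0.3], [0, 0, 3, -0.014, 0.55, 0, 0.3], [0, 0, 3, -0.014, 0.55, 0, 0.3], [0, 0, 3, -0.014, 0.55, 0, 0.3], [0, 0, 3, -0.014, 0.55, 0, 0.3], [0, 0, 3, -0.014, 0.55, 0, 0.3], [0, 0, 3, -0.014, 0.55, 0, 0.3], [0, 0, 3, -0.014, 0.55, 0, 0.3], [0, 0, 3, -0.014, 0.55, 0, 0.3], [0, 0, 3, -0.014, 0.55, 0, 0.3], [0, 0, 0, 0, 0, 0, 0.3]]]'

```text
t: 15.7
eef_pos: [465.0, -3.7, 158.9]
tool_rot: [0.142, 0.99, -0.002, -0.003]
force: [-5.6, -4.2, 3.7]
gripper_width: 0.299
gripper_force: 3.1
```

```bash
python3 s.py
```

```text
t 15.7 pos [465.04  -3.71 158.93] lever -3.48 cw of mid r 103.5 toolx 163.61 F [-5.63 -4.18  3.74] Ftool [ 4.24 -5.61 -3.7 ] M [-0.846  0.957 -0.048] w 0.299 3.1242066621780396
```

step_arm --moves '[[[0, 0, 0, 0.15, 0, -0.3, 0.3], [0, 0, 3, -0.005, 0.55, 0, 0.3], [0, 0, 3, -0.01, 0.55, 0, 0.3], [0, 0, 3, -0.01, 0.55, 0, 0.3], [0, 0, 3, -0.01, 0.55, 0, 0.3], [0, 0, 3, -0.01, 0.55, 0, 0.3], [0, 0, 3, -0.01, 0.55, 0, 0.3], [0, 0, 0, 0, 0, 0, 0.3]]]'

```text
t: 16.5
eef_pos: [476.4, 27.3, 160.8]
tool_rot: [0.295, 0.955, -0.002, -0.005]
force: [-7.6, -2.3, 1.1]
gripper_width: 0.299
gripper_force: 3.1
```

```bash
python3 s.py
```

```text
t 16.5 pos [476.42  27.33 160.8 ] lever 14.8 cw of mid r 104.51 toolx 145.63 F [-7.63 -2.28  1.11] Ftool [ 5.02 -6.19 -1.04] M [-0.474  1.135 -0.041] w 0.299 3.072051554918289
```

step_arm --moves '[[[0, 0, 0, 0.3, 0, 0, 0.3], [0, 0, 3, -0.005, 0.55, 0, 0.3], [0, 0, 3, -0.005, 0.55, 0, 0.3], [0, 0, 3, -0.005, 0.55, 0, 0.3], [0, 0, 3, -0.005, 0.55, 0, 0.3], [0, 0, 3, -0.005, 0.55, 0, 0.3], [0, 0, 0, 0, 0, 0, 0.3]]]'

```text
t: 17.2
eef_pos: [493.0, 49.4, 160.9]
tool_rot: [0.418, 0.909, -0.002, -0.003]
force: [-4.9, -2.8, 2.1]
gripper_width: 0.301
gripper_force: 2.7
```

```bash
python3 s.py
```

```text
t 17.2 pos [492.95  49.45 160.94] lever 29.92 cw of mid r 105.37 toolx 130.64 F [-4.88 -2.82  2.1 ] Ftool [ 1.05 -5.55 -2.06] M [-0.594  0.678 -0.034] w 0.301 2.674778178334236
```

step_arm --moves '[[[0, 0, 3, -0.01, 0.55, 0, 0.3], [0, 0, 3, -0.01, 0.55, 0, 0.3], [0, 0, 3, -0.01, 0.55, 0, 0.3], [0, 0, 3, -0.01, 0.55, 0, 0.3], [0, 0, 0, 0, 0, 0, 0.3]]]'

```text
t: 17.7
eef_pos: [510.3, 63.0, 160.9]
tool_rot: [0.51, 0.86, -0.002, -0.004]
force: [-6.2, -1.1, 2.5]
gripper_width: 0.305
gripper_force: 2.8
```

```bash
python3 s.py
```

```text
t 17.7 pos [510.33  62.98 160.91] lever 41.91 cw of mid r 105.39 toolx 118.67 F [-6.17 -1.11  2.49] Ftool [ 2.   -5.97 -2.44] M [-0.23   1.033 -0.025] w 0.305 2.839053198695183
```

step_arm --moves '[[[0, 0, -1, 0, -0.4, 0, 0.3], [0, 0, -1.5, 0, -0.4, 0, 0.3], [0, 0, -1.5, 0, -0.3, 0, 0.25], [0, 0, 0, 0, 0, 0, 0.15], [0, 0, 0, 0, 0, 0, 0.15], [0, 0, 0, 0, 0, 0, 0.15]]]' --grip_force 15

```text
t: 18.3
eef_pos: [503.3, 57.0, 162.3]
tool_rot: [0.48, 0.877, 0.0, -0.001]
force: [-0.9, 1.3, -2.6]
gripper_width: 0.233
gripper_force: 15.0
```

```bash
python3 s.py
```

```text
t 18.3 pos [503.33  57.03 162.35] lever 36.92 cw of mid r 104.43 toolx 122.66 F [-0.91  1.3  -2.6 ] Ftool [ 1.59 -0.07  2.6 ] M [0.106 0.156 0.002] w 0.233 14.999620914459229
```

step_arm --moves '[[[0, 0, 0, 0, 0, -0.4, 0.15], [0, 0, 0, 0, 0, -0.4, 0.15], [0, 0, 0, 0, 0, -0.4, 0.15], [0, 0, 0, 0, 0, -0.4, 0.15], [0, 0, 0, 0, 0, -0.2, 0.15], [0, 0, 0, 0, 0, 0, 0.15]]]'

```text
t: 18.9
eef_pos: [503.5, 57.1, 181.4]
tool_rot: [0.48, 0.877, 0.0, -0.0]
force: [-2.3, 2.0, -2.1]
gripper_width: 0.23
gripper_force: 15.0
```

```bash
python3 s.py
```

```text
t 18.9 pos [503.48  57.08 181.43] lever 37.0 cw of mid r 104.38 toolx 122.67 F [-2.29  2.   -2.06] Ftool [ 2.91 -0.85  2.06] M [ 0.311  0.487 -0.005] w 0.23 14.999773800373077
```

step_arm --moves '[[[0, 0, -4.5, -0.09, -0.82, 0, 0.15], [0, 0, -4.5, -0.09, -0.82, 0, 0.15], [0, 0, -4.5, -0.09, -0.82, 0, 0.15], [0, 0, -4.5, -0.09, -0.82, 0, 0.15], [0, 0, -4.5, -0.09, -0.82, 0, 0.15], [0, 0, -4.5, -0.09, -0.82, 0, 0.15], [0, 0, -4.5, -0.09, -0.82, 0, 0.15], [0, 0, -4.5, -0.09, -0.82, 0, 0.15], [0, 0, 0, 0, 0, 0, 0.15]]]'

```text
t: 19.8
eef_pos: [466.1, 3.3, 181.4]
tool_rot: [0.186, 0.983, 0.0, 0.0]
force: [-0.5, 2.3, -2.7]
gripper_width: 0.233
gripper_force: 15.0
```

```bash
python3 s.py
```

```text
t 19.8 pos [466.1    3.34 181.4 ] lever 0.43 cw of mid r 104.26 toolx 158.61 F [-0.48  2.31 -2.67] Ftool [1.3  1.98 2.67] M [0.287 0.233 0.127] w 0.233 14.998976737260818
```

step_arm --moves '[[[0, 0, -4.5, -0.09, -0.82, 0, 0.15], [0, 0, -4.5, -0.09, -0.82, 0, 0.15], [0, 0, -4.5, -0.09, -0.82, 0, 0.15], [0, 0, -4.5, -0.09, -0.82, 0, 0.15], [0, 0, -4.5, -0.09, -0.82, 0, 0.15], [0, 0, -4.5, -0.09, -0.82, 0, 0.15], [0, 0, -4.5, -0.09, -0.82, 0, 0.15], [0, 0, -4.5, -0.09, -0.82, 0, 0.15], [0, 0, 0, 0, 0, 0, 0.15]]]'

```text
t: 20.7
eef_pos: [467.9, -61.4, 181.4]
tool_rot: [-0.127, 0.992, -0.0, 0.001]
force: [0.2, 2.3, -2.7]
gripper_width: 0.229
gripper_force: 15.0
```

```bash
python3 s.py
```

```text
t 20.7 pos [467.91 -61.4  181.41] lever -35.79 cw of mid r 104.12 toolx -165.46 F [ 0.2   2.33 -2.66] Ftool [-0.77  2.21  2.66] M [ 0.373 -0.087  0.172] w 0.229 14.998776465654373
```

step_arm --moves '[[[0, 0, 0, 0, 0, 0.4, 0.15], [0, 0, 0, 0, 0, 0.4, 0.15], [0, 0, 0, 0, 0, 0.3, 0.15], [0, 0, 0, 0, 0, 0.3, 0.15], [0, 0, 0, 0, 0, 0, 0.15]]]'

```text
t: 21.2
eef_pos: [467.6, -60.9, 166.6]
tool_rot: [-0.128, 0.992, 0.0, 0.001]
force: [4.1, 1.4, -2.1]
gripper_width: 0.233
gripper_force: 15.0
```

```bash
python3 s.py
```

```text
t 21.2 pos [467.63 -60.88 166.65] lever -35.46 cw of mid r 104.2 toolx -165.34 F [ 4.08  1.44 -2.06] Ftool [-4.31  0.37  2.07] M [ 0.268 -0.688  0.054] w 0.233 14.999910593032837
```

step_arm --moves '[[[0, 0, 0, 0, 0, 0.3, 0.15], [0, 0, 0, 0, 0, 0.3, 0.15], [0, 0, 0, 0, 0, 0.1, 0.15], [0, 0, 0, 0, 0, 0, 0.15]]]'

```text
t: 21.6
eef_pos: [467.9, -61.5, 162.2]
tool_rot: [-0.128, 0.992, -0.001, 0.002]
force: [2.0, 1.9, 7.2]
gripper_width: 0.237
gripper_force: 15.0
```

```bash
python3 s.py
```

```text
t 21.6 pos [467.85 -61.46 162.17] lever -35.81 cw of mid r 104.19 toolx -165.34 F [1.97 1.91 7.19] Ftool [-2.41  1.33 -7.18] M [ 0.404 -0.197  0.085] w 0.237 15.005047470331192
```

step_arm --moves '[[[0, 0, 0, 0, 0, -0.2, 0.15], [0, 0, 0, 0, 0, 0, 0.3], [0, 0, -4.8, 0.08, 0, 0, 0.3], [0, 0, 3, -0.014, 0.55, 0, 0.3], [0, 0, 3, -0.014, 0.55, 0, 0.3], [0, 0, 3, -0.014, 0.55, 0, 0.3], [0, 0, 3, -0.014, 0.55, 0, 0.3], [0, 0, 3, -0.014, 0.55, 0, 0.3], [0, 0, 3, -0.014, 0.55, 0, 0.3], [0, 0, 0, 0, 0, 0, 0.3]]]'

```text
t: 22.6
eef_pos: [458.9, -31.3, 160.8]
tool_rot: [-0.012, 1.0, -0.003, -0.002]
force: [0.1, -5.0, -0.3]
gripper_width: 0.301
gripper_force: 2.6
```

```bash
python3 s.py
```

```text
t 22.6 pos [458.88 -31.28 160.81] lever -18.75 cw of mid r 107.23 toolx -178.64 F [ 0.07 -5.03 -0.34] Ftool [ 0.05 -5.03  0.37] M [-0.872 -0.105  0.002] w 0.301 2.6439645141363144
```

step_arm --moves '[[[0, 0, 3, -0.01, 0.55, 0, 0.3], [0, 0, 3, -0.01, 0.55, 0, 0.3], [0, 0, 0, 0, 0, 0, 0.3]]]'

```text
t: 22.9
eef_pos: [459.0, -20.2, 160.8]
tool_rot: [0.04, 0.999, -0.003, -0.002]
force: [0.8, -5.8, -0.5]
gripper_width: 0.301
gripper_force: 2.7
```

```bash
python3 s.py
```

```text
t 22.9 pos [458.95 -20.24 160.82] lever -12.85 cw of mid r 107.23 toolx 175.38 F [ 0.78 -5.85 -0.52] Ftool [-1.25 -5.76  0.55] M [-0.865  0.001 -0.054] w 0.301 2.701733261346817
```

step_arm --moves '[[[0, 0, 3, -0.06, 0.55, 0, 0.3], [0, 0, 3, -0.06, 0.55, 0, 0.3], [0, 0, 0, 0, 0, 0, 0.3]]]'

```text
t: 23.2
eef_pos: [460.2, -9.5, 160.8]
tool_rot: [0.093, 0.996, -0.003, -0.003]
force: [-3.5, -6.1, 2.1]
gripper_width: 0.3
gripper_force: 3.0
```

```bash
python3 s.py
```

```text
t 23.2 pos [460.16  -9.48 160.75] lever -7.06 cw of mid r 107.2 toolx 169.38 F [-3.47 -6.11  2.07] Ftool [ 2.3  -6.66 -2.02] M [-0.883  0.584  0.015] w 0.3 3.008635640144348
```

step_arm --moves '[[[0, 0, 3, -0.01, 0.55, 0, 0.3], [0, 0, 2, -0.01, 0.37, 0, 0.3], [0, 0, 0, 0, 0, 0, 0.3]]]'

```text
t: 23.5
eef_pos: [462.0, -1.0, 160.8]
tool_rot: [0.136, 0.991, -0.004, -0.003]
force: [-4.5, -6.9, 2.0]
gripper_width: 0.302
gripper_force: 3.6
```

```bash
python3 s.py
```

```text
t 23.5 pos [461.97  -0.97 160.76] lever -2.41 cw of mid r 107.12 toolx 164.37 F [-4.47 -6.86  2.02] Ftool [ 2.47 -7.83 -1.94] M [-1.142  0.726 -0.026] w 0.302 3.649076074361801
```

Pad contact: the force is rising. Small steps from here.

step_arm --moves '[[[0, 0, 1, -0.005, 0.18, 0, 0.3], [0, 0, 1, -0.005, 0.18, 0, 0.3], [0, 0, 0, 0, 0, 0, 0.3]]]'

```text
t: 23.8
eef_pos: [462.8, 2.0, 160.7]
tool_rot: [0.153, 0.988, -0.004, -0.004]
force: [-4.6, -7.3, 2.3]
gripper_width: 0.301
gripper_force: 4.1
```

```bash
python3 s.py
```

```text
t 23.8 pos [462.81   2.05 160.73] lever -0.74 cw of mid r 107.07 toolx 162.37 F [-4.58 -7.27  2.27] Ftool [ 2.18 -8.33 -2.18] M [-1.157  0.841 -0.097] w 0.301 4.130336791276932
```

step_arm --moves '[[[0, 0, 0.8, -0.005, 0.15, 0, 0.3], [0, 0, 0, 0, 0, 0, 0.3]]]'

```text
t: 24.0
eef_pos: [463.2, 3.3, 160.7]
tool_rot: [0.16, 0.987, -0.004, -0.004]
force: [-4.5, -7.7, 1.5]
gripper_width: 0.302
gripper_force: 4.3
```

```bash
python3 s.py;python3 s.py
```

```text
t 24.0 pos [463.18   3.34 160.71] lever -0.02 cw of mid r 107.06 toolx 161.56 F [-4.51 -7.71  1.46] Ftool [ 1.85 -8.76 -1.37] M [-1.204  0.878 -0.056] w 0.302 4.337967038154602
t 24.0 pos [463.18   3.34 160.71] lever -0.02 cw of mid r 107.06 toolx 161.56 F [-4.51 -7.71  1.46] Ftool [ 1.85 -8.76 -1.37] M [-1.204  0.878 -0.056] w 0.302 4.337967038154602
```

step_arm --moves '[[[0, 0, 0.8, -0.005, 0.15, 0, 0.3], [0, 0, 0.6, -0.005, 0.12, 0, 0.3], [0, 0, 0, 0, 0, 0, 0.3], [0, 0, 0, 0, 0, 0, 0.3]]]'

```text
t: 24.4
eef_pos: [463.9, 5.7, 160.7]
tool_rot: [0.172, 0.985, -0.004, -0.004]
force: [-6.0, -7.3, 2.7]
gripper_width: 0.301
gripper_force: 4.6
```

```bash
python3 s.py
```

```text
t 24.4 pos [463.94   5.72 160.71] lever 1.32 cw of mid r 107.02 toolx 160.17 F [-5.96 -7.34  2.69] Ftool [ 3.13 -8.95 -2.58] M [-1.236  1.015 -0.098] w 0.301 4.570162743330002
```

step_arm --moves '[[[0, 0, 0.8, -0.005, 0.15, 0, 0.3], [0, 0, 0, 0, 0, 0, 0.3], [0, 0, 0, 0, 0, 0, 0.3]]]'

```text
t: 24.7
eef_pos: [464.4, 7.1, 160.7]
tool_rot: [0.179, 0.984, -0.004, -0.004]
force: [-6.5, -7.8, 2.0]
gripper_width: 0.301
gripper_force: 4.7
```

```bash
python3 s.py
```

```text
t 24.7 pos [464.39   7.09 160.69] lever 2.09 cw of mid r 107.01 toolx 159.37 F [-6.52 -7.82  2.  ] Ftool [ 3.36 -9.63 -1.88] M [-1.254  1.04  -0.051] w 0.301 4.6952614188194275
```

About 9.6–9.7 N, so it's firm. Next: centre in the play, grip and lift.

step_arm --moves '[[[0, 0, -2, -0.05, -0.4, 0, 0.3], [0, 0, -2, -0.05, -0.4, 0, 0.3], [0, 0, -2, -0.05, -0.3, 0, 0.25], [0, 0, 0, 0, 0, 0, 0.15], [0, 0, 0, 0, 0, 0, 0.15], [0, 0, 0, 0, 0, 0, 0.15]]]'

```text
t: 25.3
eef_pos: [464.6, -0.7, 161.0]
tool_rot: [0.127, 0.992, -0.001, -0.002]
force: [-2.5, -2.5, -1.4]
gripper_width: 0.23
gripper_force: 15.0
```

```bash
python3 s.py
```

```text
t 25.3 pos [464.58  -0.72 160.96] lever -1.94 cw of mid r 104.65 toolx 165.42 F [-2.48 -2.47 -1.43] Ftool [ 1.77 -3.01  1.44] M [-0.298  0.405 -0.084] w 0.23 14.99888151884079
```

step_arm --moves '[[[0, 0, 0, 0, 0, -0.4, 0.15], [0, 0, 0, 0, 0, -0.4, 0.15], [0, 0, 0, 0, 0, -0.4, 0.15], [0, 0, 0, 0, 0, -0.4, 0.15], [0, 0, 0, 0, 0, -0.2, 0.15], [0, 0, 0, 0, 0, 0, 0.15]]]'

```text
t: 25.9
eef_pos: [464.8, -0.2, 180.3]
tool_rot: [0.127, 0.992, 0.0, -0.001]
force: [-5.9, -1.6, -2.1]
gripper_width: 0.228
gripper_force: 15.0
```

```bash
python3 s.py
```

```text
t 25.9 pos [ 4.6476e+02 -2.0000e-01  1.8027e+02] lever -1.63 cw of mid r 104.6 toolx 165.46 F [-5.85 -1.56 -2.13] Ftool [ 5.27 -2.98  2.14] M [-0.222  1.108 -0.211] w 0.228 14.99975010752678
```

step_arm --moves '[[[0, 0, 0, 0.1, 0, 0, 0.15], [0, 0, -4.2, -0.028, -0.767, 0, 0.15], [0, 0, -4.2, -0.028, -0.767, 0, 0.15], [0, 0, -4.2, -0.028, -0.767, 0, 0.15], [0, 0, -4.2, -0.028, -0.767, 0, 0.15], [0, 0, -4.2, -0.028, -0.767, 0, 0.15], [0, 0, -4.2, -0.028, -0.767, 0, 0.15], [0, 0, -4.2, -0.028, -0.767, 0, 0.15], [0, 0, -4.2, -0.028, -0.767, 0, 0.15], [0, 0, -4.2, -0.028, -0.767, 0, 0.15], [0, 0, 0, 0, 0, 0, 0.15]]]'

```text
t: 27.0
eef_pos: [470.3, -68.4, 180.3]
tool_rot: [-0.201, 0.98, -0.0, 0.0]
force: [-1.8, -0.1, -3.2]
gripper_width: 0.235
gripper_force: 15.0
```

```bash
python3 s.py
```

```text
t 27.0 pos [470.34 -68.37 180.29] lever -39.84 cw of mid r 104.42 toolx -156.77 F [-1.82 -0.13 -3.23] Ftool [1.73 0.61 3.23] M [-0.163  0.639  0.041] w 0.235 14.998595416545868
```

step_arm --moves '[[[0, 0, 0, 0, 0, 0.4, 0.15], [0, 0, 0, 0, 0, 0.4, 0.15], [0, 0, 0, 0, 0, 0.3, 0.15], [0, 0, 0, 0, 0, 0.2, 0.15], [0, 0, 0, 0, 0, 0, 0.15]]]'

```text
t: 27.5
eef_pos: [470.1, -67.8, 166.7]
tool_rot: [-0.202, 0.979, -0.0, 0.0]
force: [-2.8, -1.5, -1.8]
gripper_width: 0.235
gripper_force: 15.0
```

```bash
python3 s.py
```

```text
t 27.5 pos [470.07 -67.75 166.66] lever -39.47 cw of mid r 104.43 toolx -156.75 F [-2.81 -1.46 -1.82] Ftool [ 3.16 -0.24  1.82] M [-0.359  0.667 -0.09 ] w 0.235 14.999907463788986
```

step_arm --moves '[[[0, 0, 0, 0, 0, 0.3, 0.15], [0, 0, 0, 0, 0, 0.3, 0.15], [0, 0, 0, 0, 0, 0.15, 0.15], [0, 0, 0, 0, 0, 0, 0.15]]]'

```text
t: 27.9
eef_pos: [470.2, -68.0, 160.8]
tool_rot: [-0.202, 0.979, -0.001, 0.001]
force: [-4.4, -2.1, 6.7]
gripper_width: 0.237
gripper_force: 15.0
```

```bash
python3 s.py
```

```text
t 27.9 pos [470.24 -68.04 160.84] lever -39.65 cw of mid r 104.39 toolx -156.73 F [-4.43 -2.11  6.72] Ftool [ 4.9  -0.2  -6.73] M [-0.327  1.149  0.04 ] w 0.237 15.004055947065353
```

Fully down and parked at about −39.6°. I'll open and retract upward.

step_arm --moves '[[[0, 0, 0, 0, 0, -0.15, 0.15], [0, 0, 0, 0, 0, 0, 0.3], [0, 0, 0, 0, 0, 0, 0.42], [0, 0, 0, 0, 0, 0, 0.42], [0, 0, 0, 0, 0, -1, 0.42], [0, 0, 0, 0, 0, -2, 0.42], [0, 0, 0, 0, 0, -3, 0.42], [0, 0, 0, 0, 0, -4, 0.42], [0, 0, 0, 0, 0, -4, 0.42], [0, 0, 0, 3, 0, -4, 0.42], [0, 0, 0, 0, 0, 0, 0.42], [0, 0, 0, 0, 0, 0, 0.42]]]'

```text
t: 29.1
eef_pos: [442.8, -79.8, 342.9]
tool_rot: [-0.201, 0.98, -0.001, 0.002]
force: [-0.3, -0.8, 0.2]
gripper_width: 0.42
gripper_force: 0.0
```

```bash
python3 look.py w9 knob gland_near relay_near; python3 s.py; python3 - <<'E'
import cv2,numpy as np
from h import ctrl
s=ctrl.read_camera("scene")["frame"][:,:,::-1]
i=cv2.imread("pics/w9.png")[150:330,220:420]
cv2.imwrite("pics/d.png",np.hstack([cv2.resize(s[150:250,240:380],(448,320),interpolation=2),cv2.resize(i,(350,320),interpolation=2)]))
E
```

```text
29.1 [442.79824026 -79.81592798 342.9487559 ] [-0.20138355  0.97950928 -0.00098294  0.00229724] [-0.30837036 -0.78875625  0.17558093]
knob wrist [([319.7, 215.1], 0.77)]
knob top [([320.6, 217.0], 0.47)]
knob scene []
gland_near wrist [([340.0, 224.6], 0.58)]
gland_near top [([311.9, 250.9], 0.55)]
gland_near scene [([323.6, 203.9], 0.65), ([297.8, 227.8], 0.5)]
   (array([518.41249257, -28.6617195 ,  98.03341582]), [np.float64(26.311686019261007), np.float64(16.146709750501604), np.float64(38.88654032330646)])
relay_near wrist [([326.1, 287.8], 0.58)]
relay_near top [([299.6, 187.4], 0.51), ([267.7, 122.9], 0.28)]
relay_near scene [([337.1, 200.8], 0.39)]
   (array([629.86717613,   8.90186569,  30.78157881]), [np.float64(2.096014223760983), np.float64(2.096014223760926)])
t 29.7 pos [442.39 -79.61 340.61] lever -39.45 cw of mid r 134.54 toolx -156.73 F [-0.84 -0.4   0.87] Ftool [ 0.93 -0.03 -0.87] M [ 0.078  0.042 -0.003] w 0.422 0.0
```

View pics/d.png

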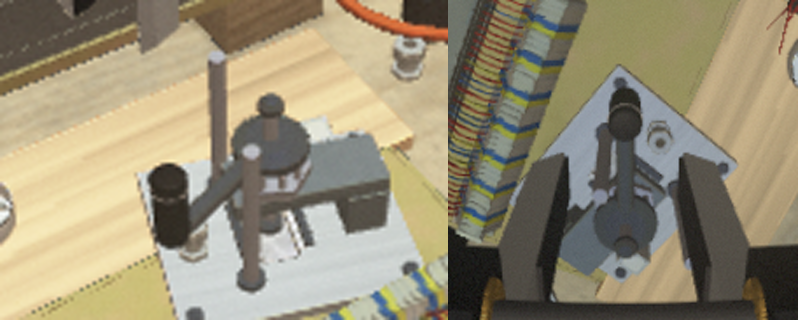

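The hub sits fully down over the pins and the lever is parked on the right. The gland and relay haven't moved, and the gripper is clear. I'll hand in.

```bash
python3 -c "
from workcell import ctrl
print(ctrl.hand_in())"
```

```text
the job is handed in; nothing more can be done
None
```

I tightened the clamp to about 9.6–9.7 N at the grip, then lifted the lever, parked it about 40° right of centre fully down in the teeth, and released it. I did not touch the loose parts, and I handed the job in at about 30 s; the hand-in call returned no verdict.

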